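Press a piston's gudgeon pin out with a lever press, then draw it clear of the rod

TASK

The piston lying in the green pin press has to come off its connecting rod. Swing the press's sprung lever right over to its stop, so that the drift pushes the end of the gudgeon pin out of the piston, and let the lever spring back fully home. Then grip the pin's projecting end and draw it out straight, without forcing it, until about 45 mm of its 60 mm length shows (clear of the connecting rod but still captive in the near boss of the piston, never right out), and finish while still holding it there in the gripper; leave the other things on the bench where they are.

Things in the scene. Friction and masses are not known exactly. Their poses are not given: they have to be found in the camera images.
- pin_press: Green iron press, fixed to the bench; origin on the worktop under the piston's centre, z up, x = the way the pin is drawn. Aluminium piston on its side in a V cradle: 72 mm across, axis along y, its top 96 mm above the worktop. Base 14 mm high, x -125 to 47 mm, y +-46 mm. Connecting rod runs along +y; its big end, 80 mm tall, is at y = 98 mm. The post that guides the drift is at x = -56 mm, 76 mm high.
- bore_mouth (a point): Fixed point: centre of the mouth of the bore in the piston's near boss, 60 mm above the worktop, 31 mm in front of the press's origin; axes as the press (x straight out of the bore, level; z up). Bore 19 mm for the 18 mm pin. Along x the near boss spans 0 to -19 mm, the connecting rod's eye -21 to -41, the far boss -43 to -62 mm. Beyond the mouth only the 14 mm high base, for 16 mm.
- pin_mid (a point): Centre of the gudgeon pin, x along its length, out of the bore. At the start the pin is wholly inside, its end about 1 mm inside the mouth (pin_mid 31 mm behind bore_mouth); a full lever stroke leaves about 26 mm showing. Length showing = distance of pin_mid in front of bore_mouth along x + 30 mm.
- gudgeon_pin: The gudgeon pin itself: bright hollow steel cylinder, 18 mm in diameter, 60 mm long, about 85 g, loose in the bores, which it leaves only along x. It stays by its own friction where it is put. Origin at its centre, x along its length.
- lever (a joint): Angle of the press's steel lever, rad: 0 = at rest (leaning 0.36 rad back from upright, away from the piston), grows as the grip is pushed towards the piston (along bore_mouth's +x); its stop is at 0.718. A spring returns it to 0 by itself when let go: about 3 N at the grip to start it, 8 N at the stop. It moves a 14 mm drift 30 mm along the bore axis into the far boss, behind the pin.
- lever_pivot (a point): Pivot of the lever, 122 mm behind bore_mouth along -x and 40 mm lower; the pivot's axis is bore_mouth's y. Fixed.
- lever_grip (a point): Middle of the black rubber grip of the lever, 145 mm from the pivot; moves with the lever, about 156 mm above the worktop at rest. The grip is a cylinder 23 mm in diameter and 60 mm long along the lever, with nothing behind it or beside it.
- pliers: Red-handled pliers 176 mm long lying on the bench, loose; a bystander.
- spanner: Steel spanner 183 mm long lying on the bench, loose; a bystander.
- masking_tape: Roll of masking tape, 100 mm across, 24 mm high, loose; a bystander.
- glue_bottle: Yellow glue bottle with an orange nozzle, 66 mm across, 216 mm tall, standing, loose; a bystander.

How it is judged:
By the outcome, as a careful person would: the job done as asked, in the order asked, and still so for the second after the job is handed in, while the arm keeps its last pose, push and grip.
It also fails if it takes over 48 s, if anything falls off the work surface, if the arm or the gripper's body presses on something with over 40 N, if the wrist force passes 120 N, or if a joint passes its speed limit or range.

ROBOT

A 6-joint arm with a two-finger parallel gripper is mounted at the origin on a cart in front of the work surface, level with it; the furniture and walls round the work are solid. World frame = base frame: x ahead of the robot, y to its left, z up, the work surface at z = 0. Lengths are in m, angles in rad, forces in N, time in s.
With the tool pointing down it reaches from about 0.375 to 0.975 m from the base axis. Payload 3.8 kg.
Tool frame: the origin (TCP) lies at the very end of the fingers, on their centre line; the grasp point (between the pads) lies behind it (grip_point_offset is the z of the grasp point in the tool frame, in m); z points along the fingers, y is the line along which they close (so a half turn about z gives the same grasp; the last joint's range is limited). The gripper opens to 88 mm and grips with 3 to 60 N. Pads are 18 mm wide; open, the fingers measure 123 mm over their backs; the gripper's body (75 mm by 187 mm) begins 45 mm behind the grasp point.
Start: joints at [1.17, 0.264, 1.604, -0, 1.274, -0.037], TCP at [0.24, 0.631, 0.239] pointing down, gripper open.
Joint ranges: [-2.63, 2.63], [-0.94, 2.18], [0.31, 2.57], [-1.31, 4.45], [0, 2.66], [-2.55, 2.55]. Speed limits (rad/s): [2.57, 2.57, 3.14, 3.14, 3.14, 3.14].

INTERFACE

Orientations are given as a unit quaternion [w, x, y, z].
In Python, from workcell import get_obs, get_image, calibration, sign_off, masks_of, grip_point_offset gives the robot as it stands.
- The arm moves only by the tool carry_out, never from a script. Its argument "commands" is a list of rows, each a list of 2 entries, a list of its own where there are three numbers: the shift along the tool's x, y, z in mm, then the turn, a rotation vector about the tool's x, y, z in rad. A call has 1 to 20 rows; each row shifts and turns the commanded pose from where the row before left it, along the tool's axes as they then stand; what a row does not reach is not made up. A row lasts 1/8 s, in which the tool goes at most 62.5 mm and 10.7 degrees, less where a joint would pass 70% of its speed; a pose out of reach is approached as far as the arm can. A call with a gripper value outside its range is refused whole. "grip" is the closure in counts, from 0 (fully open) to 255 (shut), set as the call begins (left out, the last holds). The fingers move at their own pace and stop on an object; "force" is the grip in N (left out, the last holds). Time passes only in rows, so rows that do not move let the fingers close. It gives the time, the measured TCP pose, the force, the opening and the grip force at its end, in the units of the state.
- get_obs(): the state, without advancing time (a new reading comes with each control period).
- get_image(name): name is "side" or "top"; returns (picture, depth): 400x640x3 uint8, blue, green, red; 400x640 float32, m along the optical axis (not along the pixel's ray), 0 where there is no reading.
- calibration(name): a dict with "camera_matrix" (3x3 intrinsics, pixels), "R" (3x3) and "t" (3): a world point X has camera coordinates R X + t. Camera axes: x right, y down, z forward; pixel columns grow to the right and rows downward; lengths in m; the calibration is good to about 2 mm. A picture is of the moment at which its call begins. calibration takes no time and is no camera call.
- sign_off(): hands the job in; it is judged then, once.
Trained networks look in the newest picture that a camera, given by its name, has taken for a name from the list of things; names that differ only in an ending like _2 or _b are one class to them, and where a whole thing is asked for, a point or a joint stands for the part that bears it (a point fixed in the world has none). Each returns a list of dicts, best first, with "confidence" (0 to 1); they miss things now and then, are a little off and sometimes report something else, mostly with a low value. They report only what shows in the picture. A call takes as long as a camera call.
- masks_of(camera, thing): "region" (400x640 bool, what is visible of it) and "rect" ([left, top, width, height] in pixels, round what is visible of it).
The state is a dict: "time": time; "qpos": joint angles; "dq": joint speeds; "joint_efforts": joint torques, N m; "ee_pos": TCP position; "eef_rot": TCP orientation; "ft_force": force on the tool from outside, world axes, zero at the start; "ft_torque": the same for the moment, N m; "gripper_width": opening from 0.0 (shut) to 1.0 (fully open); "finger_force": force on a finger pad.
Only numpy, scipy, OpenCV 4.12 (cv2) and the standard library are available. Lean on these libraries where they do the work, as an engineer would, in place of code of your own. Each camera call takes 0.05 s, during which the arm holds its last target. There are 200 camera calls.

## Working session

There is one attempt and no reset: what is moved stays moved. The work goes in short steps, Python scripts to look and compute and a tool call to move; the robot and the scene stay as the last step left them, time stands still between calls to the robot, and variables do not carry over. Pictures are saved under pics/ and viewed, at most 10 in all, crops included, and the job is handed in when it is done.

Besides the shell and the picture viewer there is one more tool, called after ">>>" by a JSON object that holds its "name" and its "arguments", one argument or row to a line. carry_out: Moves the arm, as the interface text tells. Its arguments: {"type":"object","properties":{"commands":{"type":"array"},"grip":{"type":"number"},"force":{"type":"number"}},"required":["commands"]}

```bash
mkdir -p pics; ls; cat > h.py <<'E'
import numpy as np, cv2
from workcell import *
def cloud(name,depth):
    c=calibration(name);K=np.array(c["camera_matrix"]);R=np.array(c["R"]);t=np.array(c["t"])
    v,u=np.mgrid[:400,:640]
    P=np.stack([(u-K[0,2])/K[0,0]*depth,(v-K[1,2])/K[1,1]*depth,depth],-1)
    return (P-t)@R
E
python3 - <<'E'
from h import *
o=get_obs();print(o["time"],o["ee_pos"],o["eef_rot"],grip_point_offset)
ims=[]
for n in("side","top"):
    im,d=get_image(n);ims.append(im);W=cloud(n,d)
    cv2.imwrite(f"pics/{n}0.png",im);c=calibration(n);print(n,-np.array(c["R"]).T@c["t"])
    for th in("pin_press","lever","gudgeon_pin","glue_bottle","masking_tape","pliers","spanner"):
        for m in masks_of(n,th)[:1]:
            p=W[m["region"]&(d>0)]
            print(n,th,round(m["confidence"],2),m["rect"],np.median(p,0).round(3),p.min(0).round(3),p.max(0).round(3))
E
```

```text
pics
0.0 [0.23991048 0.63019092 0.23741015] [-2.39371268e-04  1.80891190e-01  9.83502519e-01 -1.05568531e-03] -0.0187
side [-0.06234497  0.68258183  1.53212712]
side pin_press 0.75 [330.2, 128.3, 48.8, 55.6] [ 0.566 -0.202  0.048] [ 0.496 -0.312 -0.009] [ 0.708 -0.078  0.189]
side lever 0.7 [322.9, 149.3, 22.9, 24.5] [ 0.585 -0.101  0.141] [ 0.567 -0.138  0.031] [ 0.605 -0.078  0.187]
side gudgeon_pin 0.26 [324.4, 128.4, 54.5, 56.5] [ 0.566 -0.203  0.048] [ 0.496 -0.333 -0.009] [ 0.687 -0.078  0.187]
side glue_bottle 0.91 [207.5, 244.2, 24.5, 37.0] [0.595 0.418 0.095] [ 0.576  0.377 -0.001] [0.697 0.444 0.215]
side masking_tape 0.75 [263.7, 304.3, 22.3, 11.6] [0.377 0.392 0.02 ] [ 0.355  0.359 -0.006] [0.42 0.41 0.03]
side pliers 0.58 [306.9, 234.2, 38.2, 31.2] [0.406 0.113 0.007] [ 0.392  0.029 -0.009] [0.445 0.198 0.017]
side spanner 0.51 [303.4, 189.6, 6.4, 4.3] [0.625 0.003 0.003] [ 0.617 -0.008 -0.003] [0.633 0.014 0.012]
top [0.39932438 0.05759514 1.07066783]
top pin_press 0.84 [367.1, 141.7, 65.0, 65.1] [ 0.574 -0.214  0.062] [ 0.5   -0.295 -0.   ] [ 0.692 -0.084  0.189]
top lever 0.74 [366.3, 155.0, 19.3, 26.9] [ 0.59  -0.111  0.142] [ 0.568 -0.147 -0.004] [ 0.648 -0.082  0.189]
top glue_bottle 0.73 [166.2, 148.8, 40.7, 31.9] [0.606 0.393 0.104] [ 0.582  0.373 -0.003] [0.672 0.494 0.219]
top masking_tape 0.56 [189.8, 218.2, 37.4, 33.3] [0.41  0.361 0.023] [ 0.362  0.306 -0.002] [0.459 0.405 0.029]
top pliers 0.56 [263.3, 224.0, 58.0, 18.0] [0.411 0.108 0.01 ] [ 0.397  0.026 -0.004] [0.449 0.198 0.017]
top spanner 0.68 [367.8, 142.6, 63.0, 64.9] [ 0.573 -0.214  0.063] [ 0.498 -0.288 -0.002] [ 0.684 -0.084  0.189]
```

```bash
python3 - <<'E'
import cv2,numpy as np
a=cv2.imread("pics/side0.png")[100:220,290:420];b=cv2.imread("pics/top0.png")[110:230,330:460]
cv2.imwrite("pics/c0.png",np.vstack([cv2.resize(x,(640,300),interpolation=2)if 0 else cv2.resize(x,None,fx=2.5,fy=2.5,interpolation=2) for x in (a,b)]))
x=np.hstack([cv2.resize(x,None,fx=3.05,fy=3.05,interpolation=cv2.INTER_CUBIC) for x in (a,b)]);cv2.imwrite("pics/c0.png",x);print(x.shape)
E
```

```text
(366, 792, 3)
```

View pics/c0.png

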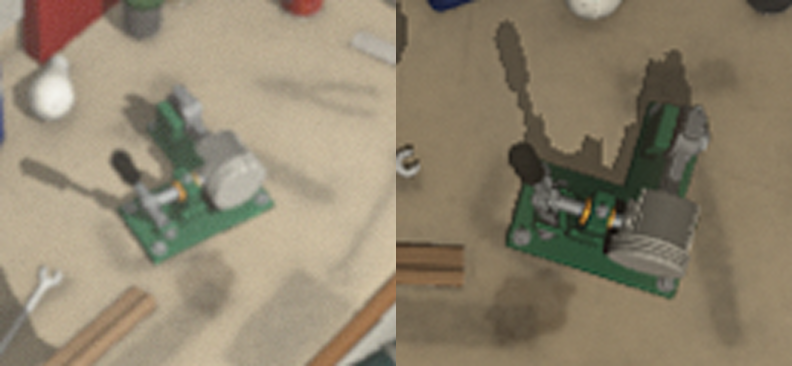

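View pics/top0.png

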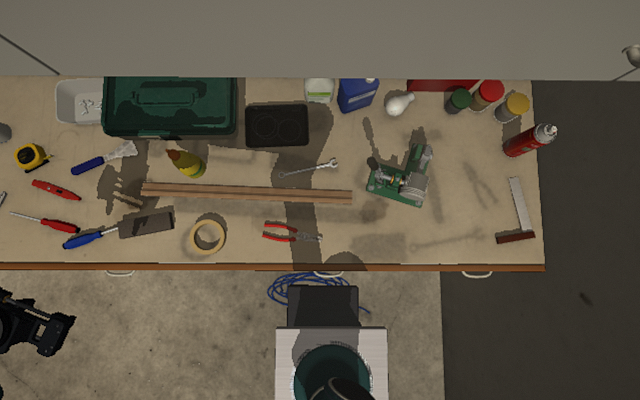

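The press sits at about (400,180) px in the top view. Its lever grip is at (373,162), the piston at (415,190), and the connecting rod points up and away. The draw direction is towards image right and slightly down. Next I fit the pose.

```bash
cat >> h.py <<'E'
from scipy.optimize import least_squares
def rz(a): return np.array([[np.cos(a),-np.sin(a),0],[np.sin(a),np.cos(a),0],[0,0,1]])
def topress(W,p): return (W-[p[0],p[1],0])@rz(p[2])
E
cat > fit.py <<'E'
from h import *
pts=[];cols=[]
for n in("side","top"):
    im,d=get_image(n);W=cloud(n,d)
    m=(d>0)&(abs(W[...,0]-.6)<.2)&(abs(W[...,1]+.2)<.2)
    pts.append(W[m]);cols.append(im[m].astype(int))
def fit(W,C,p0):
    p=np.array(p0)
    for tol in(.02,.012,.007,.005):
        Q=topress(W,p)
        cyl=(np.hypot(Q[:,0],Q[:,2]-.06)-.036)
        mp=(abs(cyl)<tol)&(Q[:,2]>.062)&(Q[:,1]<.035)&(Q[:,1]>-.06)
        u=np.array([-np.sin(.36),0,np.cos(.36)]);g0=np.array([-.091,0,.02])
        def grip(Q):
            r=Q-g0;s=r@u;return s,np.linalg.norm(r-s[:,None]*u,axis=1)-.0115
        s,gd=grip(Q);mg=(s>.118)&(s<.172)&(abs(gd)<tol)&(C.max(1)<110)
        def f(p):
            a=topress(W[mp],p);b=topress(W[mg],p)
            return np.r_[np.hypot(a[:,0],a[:,2]-.06)-.036,grip(b)[1]]
        r=least_squares(f,p,loss="soft_l1",f_scale=.002);p=r.x
    return p,mp.sum(),mg.sum(),np.std(f(p)),Q[mp][:,1].min(),Q[mp][:,1].max()
for W,C in list(zip(pts,cols))+[(np.vstack(pts),np.vstack(cols))]:
    # yaw multi start
    best=min((fit(W,C,[.56,-.215,y]) for y in(-1.6,-1.75,-1.9)),key=lambda r:-(r[1]+r[2]))
    print(best)
    p=best[0];Q=topress(W,p);g=(C[:,1]>C[:,2]+12)&(abs(Q[:,2]-.014)<.006)
    h=Q[g];print("base",np.percentile(h,[1,3,97,99],axis=0)[:,:2].round(3).tolist(), "bore", (rz(p[2])@[.031,0,.06]+[p[0],p[1],0]).round(4))
E
python3 fit.py
```

```text
(array([ 0.56849873, -0.23134554, -1.76323064]), np.int64(157), np.int64(44), np.float64(0.0024917805639161125), np.float64(-0.055425058371461514), np.float64(0.013358421362679793))
base [[-0.119, -0.065], [-0.118, -0.063], [0.028, 0.063], [0.041, 0.073]] bore [ 0.5626 -0.2618  0.06  ]
  ret = _var(a, axis=axis, dtype=dtype, out=out, ddof=ddof,
  arrmean = um.true_divide(arrmean, div, out=arrmean,
  ret = ret.dtype.type(ret / rcount)
Traceback (most recent call last):
  File "fit.py", line 24, in <module>
    best=min((fit(W,C,[.56,-.215,y]) for y in(-1.6,-1.75,-1.9)),key=lambda r:-(r[1]+r[2]))
  File "fit.py", line 24, in <genexpr>
    best=min((fit(W,C,[.56,-.215,y]) for y in(-1.6,-1.75,-1.9)),key=lambda r:-(r[1]+r[2]))
              ~~~^^^^^^^^^^^^^^^^^^^
  File "fit.py", line 21, in fit
    return p,mp.sum(),mg.sum(),np.std(f(p)),Q[mp][:,1].min(),Q[mp][:,1].max()
                                            ~~~~~~~~~~~~~~^^
ValueError: zero-size array to reduction operation minimum which has no identity
```

```bash
sed -i 's/(-1.6,-1.75,-1.9)/(-1.82,-1.87,-1.92)/; s/\[.56,-.215,y\]/[.565,-.225,y]/; s/,Q\[mp\]\[:,1\].min(),Q\[mp\]\[:,1\].max()/,np.percentile(Q[mp][:,1],[3,97]) if mp.any() else 0/' fit.py; python3 -W ignore fit.py
```

```text
(array([ 0.56386242, -0.23194545, -1.79937414]), np.int64(161), np.int64(49), np.float64(0.0023849142570476307), array([-0.04502786,  0.01756769]))
base [[-0.122, -0.06], [-0.119, -0.058], [0.03, 0.074], [0.041, 0.093]] bore [ 0.5568 -0.2621  0.06  ]
(array([ 0.55017045, -0.2351081 , -1.91145779]), np.int64(488), np.int64(66), np.float64(0.001875942730645721), array([-0.03130552,  0.02939814]))
base [[-0.124, -0.044], [-0.123, -0.043], [0.024, 0.072], [0.042, 0.084]] bore [ 0.5398 -0.2643  0.06  ]
(array([ 0.54414301, -0.23259274, -1.94884651]), np.int64(638), np.int64(110), np.float64(0.002126526518057749), array([-0.02891224,  0.03223853]))
base [[-0.125, -0.044], [-0.123, -0.041], [0.027, 0.085], [0.043, 0.098]] bore [ 0.5327 -0.2614  0.06  ]
```

```bash
cat > rect.py <<'E'
from h import *
im=cv2.imread("pics/top0.png")
c=calibration("top");K=np.array(c["camera_matrix"]);R=np.array(c["R"]);t=np.array(c["t"])
# plane z=.014 : pixel (i,j)-> world x=.68-j*.0005*..., y=-.05-i*..
s=.0005
def H(z):
    A=np.array([[0,-s,.70],[-s,0,-.06],[0,0,z],[0,0,1]])  # (u,v,1)->world
    return K@np.c_[R,t]@A
o=cv2.warpPerspective(im,H(.014),(520,480),flags=cv2.INTER_CUBIC|cv2.WARP_INVERSE_MAP)
C=o.astype(int);g=((C[...,1]>C[...,2]+12)&(C[...,1]>C[...,0]+3)).astype(np.uint8)
# front edge: lowest green per column, left edge: leftmost per row
cols=[u for u in range(520) if g[:,u].sum()>8];E=np.array([[u,np.nonzero(g[:,u])[0].max()] for u in cols])
n=len(E);E=E[int(.1*n):int(.8*n)]
l=cv2.fitLine(E.astype(np.float32),cv2.DIST_HUBER,0,.01,.01).ravel();print(l,E[::20].tolist())
d=np.array([-l[1],-l[0]])*np.sign(l[0]);yaw=np.arctan2(d[1],d[0])
P0=np.array([.70-s*l[3],-.06-s*l[2]]);nrm=np.array([-d[1],d[0]])
print("yaw",yaw,"front line n.p",nrm@P0)
for p in ([.55017,-.23511,-1.91146],[.5639,-.2319,-1.799],[.5441,-.2326,-1.9488]):
    print("n.origin - line (want .046):",nrm@p[:2]-nrm@P0)
cv2.imwrite("pics/r0.png",np.hstack([o,cv2.cvtColor(g*255,8)])[:,:800])
E
python3 rect.py
```

```text
[9.5237851e-01 3.0491826e-01 2.5460823e+02 3.6063791e+02] [[125, 320], [145, 326], [165, 332], [185, 339], [205, 344], [225, 350], [245, 357], [265, 364], [285, 371], [305, 378], [325, 384], [345, 390], [365, 396], [385, 402]]
yaw -1.880649 front line n.p 0.55204546
n.origin - line (want .046): 0.04361395308047544
n.origin - line (want .046): 0.05571132242977617
n.origin - line (want .046): 0.0370676706850529
```

View pics/r0.png

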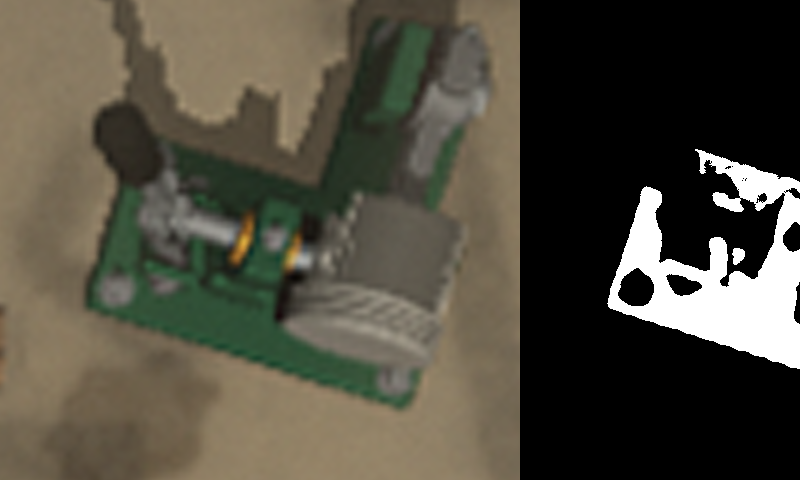

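The base rectangle and the cylinder fit agree. The origin is about (0.5525, -0.2355), yaw about -1.885, and the grip is near (0.596, -0.10). I'll move behind the lever.

>>> {"name": "carry_out", "arguments": {
  "commands": [
    [[-45.4,-38.3,0],[0,0,0]],
    [[-45.4,-38.3,0],[0,0,0]],
    [[-45.4,-38.3,0],[0,0,0]],
    [[-45.4,-38.3,0],[0,0,0]],
    [[-45.4,-38.3,0],[0,0,0]],
    [[-45.4,-38.3,0],[0,0,0]],
    [[-45.4,-38.3,0],[0,0,0]],
    [[-45.4,-38.3,0],[0,0,0]],
    [[-45.4,-38.3,0],[0,0,0]],
    [[-45.4,-38.3,0],[0,0,0]],
    [[-45.4,-38.3,0],[0,0,0]],
    [[-45.4,-38.3,0],[0,0,0]],
    [[-45.4,-38.3,0],[0,0,0]],
    [[0,0,0],[0,0,0.169]],
    [[0,0,0],[0,0,0.169]],
    [[0,0,0],[0,0,0.169]],
    [[0,0,0],[0,0,0.169]],
    [[0,0,0],[0,0,0.169]],
    [[0,0,0],[0,0,0.169]],
    [[0,0,0],[0,0,0.169]]
  ],
  "grip": 255,
  "force": 20
}}

```text
time: 3.5
ee_pos: [0.6146, -0.0445, 0.2388]
eef_rot: [0.0, 0.701, 0.714, 0.0]
ft_force: [0.6, -0.5, 0.3]
gripper_width: 0.002
finger_force: 0.0
```

>>> {"name": "carry_out", "arguments": {
  "commands": [
    [[0,0,0],[0,0,0.169]],
    [[0,0,0],[0,0,0.169]],
    [[0,0,0],[0,0,0]],
    [[0,0,0],[0,0,0]]
  ]
}}

```text
time: 4.0
ee_pos: [0.6146, -0.0445, 0.2387]
eef_rot: [0.0, 0.808, 0.589, -0.0]
ft_force: [-0.2, -0.7, -0.3]
gripper_width: 0.008
finger_force: 0.0
```

```bash
cat > st.py <<'E'
from h import *
p=[.5525,-.2355,-1.885]
o=get_obs();q=o["eef_rot"]
from scipy.spatial.transform import Rotation as Ro
M=Ro.from_quat(np.r_[q[1:],q[0]]).as_matrix()
print("t",o["time"],"press",(topress(np.array(o["ee_pos"])[None],p)[0]*1e3).round(1),"toolx in press",(rz(p[2]).T@M)[:,0].round(3),"z",M[:,2].round(3),"F",(rz(p[2]).T@o["ft_force"]).round(1),"w",o["gripper_width"],o["finger_force"],np.round(o["qpos"],2))
E
python3 st.py
```

```text
t 4.0 press [-200.8   -0.   238.7] toolx in press [-1.    -0.003 -0.   ] z [-0. -0. -1.] F [ 0.7  0.  -0.3] w 0.00769898415903199 0.0 [-0.11  0.15  1.74 -0.    1.25  0.2 ]
```

>>> {"name": "carry_out", "arguments": {
  "commands": [
    [[0,0,45],[0,0,0]],
    [[0,0,44],[0,0,0]],
    [[0,0,0],[0,0,0]],
    [[-10,0,0],[0,0,0]],
    [[-10,0,0],[0,0,0]],
    [[-10,0,0],[0,0,0]],
    [[-10,0,0],[0,0,0]],
    [[-10,0,0],[0,0,0]],
    [[-10,0,0],[0,0,0]],
    [[-10,0,0],[0,0,0]],
    [[0,0,0],[0,0,0]]
  ]
}}

```text
time: 5.38
ee_pos: [0.5941, -0.1114, 0.1515]
eef_rot: [0.001, 0.809, 0.587, 0.002]
ft_force: [1.5, 4.1, 3.7]
gripper_width: 0.009
finger_force: 2.3
```

```bash
python3 st.py;python3 - <<'E'
from h import *
im,_=get_image("top");im2,_=get_image("side")
x=np.hstack([cv2.resize(a,None,fx=3,fy=3,interpolation=cv2.INTER_CUBIC) for a in (im2[100:220,290:420],im[110:230,330:460])]);cv2.imwrite("pics/c1.png",x)
E
```

```text
t 5.375 press [-130.9    1.2  151.5] toolx in press [-1.     0.001  0.002] z [ 0.004  0.    -1.   ] F [-4.4  0.2  3.7] w 0.008654653704621436 2.2880896070273593 [-0.23  0.2   1.85  0.    1.09  0.09]
```

View pics/c1.png

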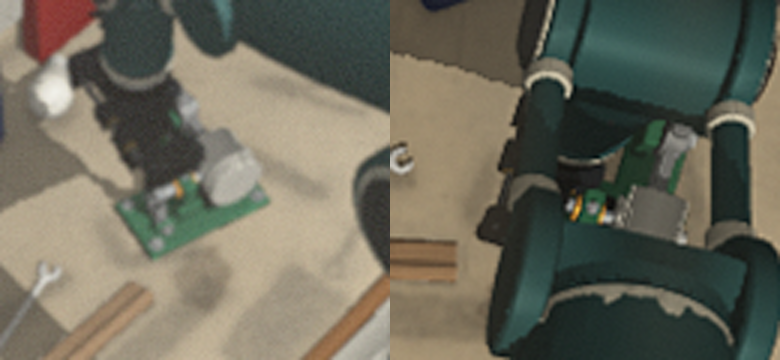

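The side view shows the gripper behind the lever, which has begun to swing, with a push force of 4.4 N. I'll keep pushing.

>>> {"name": "carry_out", "arguments": {
  "commands": [
    [[-10,0,0],[0,0,0]],
    [[-10,0,0],[0,0,0]],
    [[-10,0,0],[0,0,0]],
    [[-10,0,0],[0,0,0]],
    [[-8,0,0],[0,0,0]],
    [[0,0,0],[0,0,0]]
  ]
}}

```text
time: 6.22
ee_pos: [0.5789, -0.156, 0.1497]
eef_rot: [-0.0, 0.809, 0.588, 0.001]
ft_force: [3.6, 5.6, 1.9]
gripper_width: 0.005
finger_force: 3.4
```

>>> {"name": "carry_out", "arguments": {
  "commands": [
    [[-4,0,0],[0,0,0]],
    [[0,0,0],[0,0,0]]
  ]
}}

```text
time: 6.48
ee_pos: [0.5777, -0.1593, 0.1493]
eef_rot: [-0.0, 0.809, 0.588, 0.001]
ft_force: [4.5, 5.6, -0.9]
gripper_width: 0.011
finger_force: 3.4
```

>>> {"name": "carry_out", "arguments": {
  "commands": [
    [[-4,0,0],[0,0,0]],
    [[0,0,0],[0,0,0]]
  ]
}}

```text
time: 6.72
ee_pos: [0.5763, -0.1629, 0.1491]
eef_rot: [-0.001, 0.809, 0.588, 0.001]
ft_force: [5.0, 7.2, -1.6]
gripper_width: 0.009
finger_force: 3.5
```

>>> {"name": "carry_out", "arguments": {
  "commands": [
    [[-3,0,0],[0,0,0]],
    [[0,0,0],[0,0,0]]
  ]
}}

```text
time: 6.98
ee_pos: [0.5752, -0.1655, 0.1488]
eef_rot: [-0.001, 0.809, 0.588, 0.001]
ft_force: [3.8, 6.2, -0.7]
gripper_width: 0.005
finger_force: 3.5
```

```bash
python3 st.py
```

```text
t 6.975 press [-73.6  -0.  148.8] toolx in press [-1.    -0.     0.003] z [ 0.001  0.003 -1.   ] F [-7.   1.8 -0.7] w 0.004711775852114323 3.464912362396717 [-0.32  0.19  1.86  0.    1.09 -0.01]
```

>>> {"name": "carry_out", "arguments": {
  "commands": [
    [[-3,0,0],[0,0,0]],
    [[0,0,0],[0,0,0]]
  ]
}}

```text
time: 7.22
ee_pos: [0.574, -0.1682, 0.1487]
eef_rot: [-0.001, 0.809, 0.588, 0.001]
ft_force: [4.3, 6.6, -1.5]
gripper_width: 0.007
finger_force: 3.5
```

>>> {"name": "carry_out", "arguments": {
  "commands": [
    [[-3,0,0],[0,0,0]],
    [[0,0,0],[0,0,0]]
  ]
}}

```text
time: 7.48
ee_pos: [0.5729, -0.171, 0.1486]
eef_rot: [-0.001, 0.809, 0.588, 0.001]
ft_force: [3.7, 7.3, -2.3]
gripper_width: 0.003
finger_force: 3.5
```

>>> {"name": "carry_out", "arguments": {
  "commands": [
    [[-2,0,0],[0,0,0]],
    [[0,0,0],[0,0,0]]
  ]
}}

```text
time: 7.72
ee_pos: [0.5722, -0.1727, 0.1485]
eef_rot: [-0.002, 0.809, 0.588, 0.001]
ft_force: [4.0, 7.4, -1.2]
gripper_width: 0.004
finger_force: 3.5
```

```bash
python3 st.py
```

```text
t 7.725 press [-65.8  -0.7 148.5] toolx in press [-1.    -0.     0.003] z [-0.001  0.004 -1.   ] F [-8.3  1.5 -1.2] w 0.004228592926267819 3.5160913690924644 [-0.34  0.19  1.86  0.    1.09 -0.02]
```

>>> {"name": "carry_out", "arguments": {
  "commands": [
    [[-2,0,0],[0,0,0]],
    [[0,0,0],[0,0,0]]
  ]
}}

```text
time: 7.98
ee_pos: [0.5717, -0.1739, 0.1484]
eef_rot: [-0.002, 0.809, 0.588, 0.001]
ft_force: [5.4, 9.6, -1.6]
gripper_width: 0.004
finger_force: 4.5
```

>>> {"name": "carry_out", "arguments": {
  "commands": [
    [[-2,0,0],[0,0,0]],
    [[0,0,0],[0,0,0]]
  ]
}}

```text
time: 8.22
ee_pos: [0.5716, -0.1743, 0.1483]
eef_rot: [-0.003, 0.809, 0.588, 0.002]
ft_force: [6.3, 14.2, -2.8]
gripper_width: 0.007
finger_force: 6.7
```

>>> {"name": "carry_out", "arguments": {
  "commands": [
    [[-2,0,0],[0,0,0]],
    [[0,0,0],[0,0,0]]
  ]
}}

```text
time: 8.48
ee_pos: [0.5715, -0.1747, 0.1483]
eef_rot: [-0.004, 0.809, 0.588, 0.003]
ft_force: [9.0, 19.1, -3.0]
gripper_width: 0.007
finger_force: 8.9
```

```bash
python3 st.py
```

```text
t 8.475 press [-63.7  -0.8 148.3] toolx in press [-1.     0.001  0.01 ] z [ 0.001  0.01  -1.   ] F [-21.    2.6  -3. ] w 0.007075459523492655 8.890919520054013 [-0.34  0.19  1.87  0.01  1.09 -0.03]
```

The stop is reached: 21 N and no further travel. I'll ease the lever back, lift, and check.

>>> {"name": "carry_out", "arguments": {
  "commands": [
    [[10,0,0],[0,0,0]],
    [[12,0,0],[0,0,0]],
    [[12,0,0],[0,0,0]],
    [[12,0,0],[0,0,0]],
    [[12,0,0],[0,0,0]],
    [[12,0,0],[0,0,0]],
    [[12,0,0],[0,0,0]],
    [[12,0,0],[0,0,0]],
    [[12,0,0],[0,0,0]],
    [[12,0,0],[0,0,0]],
    [[14,0,0],[0,0,0]],
    [[20,0,0],[0,0,0]],
    [[0,0,-45],[0,0,0]],
    [[0,0,-45],[0,0,0]],
    [[60,0,0],[0,0,0]],
    [[0,0,0],[0,0,0]]
  ],
  "grip": 110,
  "force": 10
}}

```text
time: 10.48
ee_pos: [0.6372, 0.025, 0.2408]
eef_rot: [0.0, 0.808, 0.589, 0.001]
ft_force: [0.2, -0.2, 0.2]
gripper_width: 0.568
finger_force: 0.0
```

```bash
python3 st.py;python3 - <<'E'
from h import *
im,d=get_image("top");im2,_=get_image("side")
x=np.hstack([cv2.resize(a,None,fx=3,fy=3,interpolation=cv2.INTER_CUBIC) for a in (im2[100:220,290:420],im[110:230,330:460])]);cv2.imwrite("pics/c2.png",x)
W=cloud("top",d)
for n in("top","side"):
  for th in("gudgeon_pin","lever"):
    for m in masks_of(n,th)[:2]:
        print(n,th,m["confidence"],m["rect"])
        if n=="top":
            Q=topress(W[m["region"]&(d>0)],[.5525,-.2355,-1.885]);print(np.percentile(Q,[3,50,97],axis=0).round(4).tolist())
E
```

```text
t 10.475 press [-2.740e+02  1.000e-01  2.408e+02] toolx in press [-1.    -0.004  0.002] z [ 0.002  0.001 -1.   ] F [0.1 0.3 0.2] w 0.567740010419649 0.0 [-0.    0.19  1.69  0.    1.26  0.31]
side gudgeon_pin 0.33 [264.3, 285.1, 25.1, 32.3]
side lever 0.72 [281.9, 192.1, 24.2, 33.0]
side lever 0.42 [325.8, 151.9, 20.7, 19.7]
```

View pics/c2.png

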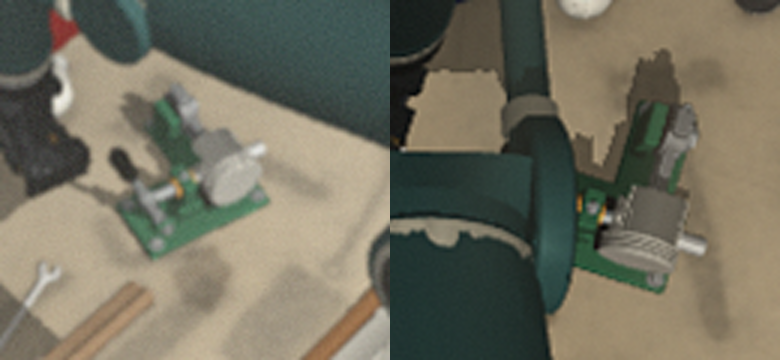

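The lever is home again (side view, grip at about (330,153)). The pin projects from the piston at about (429,191) px in the top view. I'll measure it there.

```bash
python3 - <<'E'
from h import *
im,d=get_image("top");W=cloud("top",d);Q=topress(W,[.5525,-.2355,-1.885])
m=(d>0)&(Q[...,0]>.036)&(Q[...,0]<.075)&(abs(Q[...,1])<.025)&(Q[...,2]>.035)
q=Q[m];print(len(q));print((q[np.argsort(q[:,0])]*1e3).round(0).tolist())
# rectify at pin mid-height z=.062 in press frame, .25mm px, bright extent
c=calibration("top");K=np.array(c["camera_matrix"]);s=.00025
Rp=rz(-1.885)
A=np.zeros((4,3));A[:3,0]=Rp[:,0]*s;A[:3,1]=-Rp[:,1]*s
A[:3,2]=np.array([.5525,-.2355,.062])+Rp@[.03,.03,0];A[3,2]=1
o=cv2.warpPerspective(im,K@np.c_[c["R"],c["t"]]@A,(160,240),flags=cv2.INTER_CUBIC|cv2.WARP_INVERSE_MAP)
for u in(40,60,80,90,100,110,120): print(30+u/4,o[::8,u].mean(1).astype(int).tolist())
cv2.imwrite("pics/pin.png",cv2.resize(o,None,fx=2.5,fy=2.5))
E
```

```text
50
[[36.0, -7.0, 67.0], [37.0, 2.0, 66.0], [37.0, -1.0, 68.0], [38.0, -4.0, 69.0], [38.0, 6.0, 67.0], [39.0, 9.0, 63.0], [39.0, 3.0, 66.0], [39.0, -5.0, 65.0], [40.0, 1.0, 66.0], [41.0, 3.0, 69.0], [41.0, -2.0, 65.0], [41.0, 7.0, 66.0], [41.0, -5.0, 67.0], [42.0, -7.0, 58.0], [42.0, -3.0, 72.0], [43.0, 2.0, 65.0], [43.0, 4.0, 71.0], [44.0, -7.0, 61.0], [44.0, 8.0, 66.0], [44.0, -4.0, 66.0], [45.0, 2.0, 68.0], [46.0, 5.0, 70.0], [46.0, -0.0, 66.0], [46.0, 9.0, 67.0], [47.0, -6.0, 61.0], [47.0, -3.0, 67.0], [48.0, -1.0, 71.0], [48.0, 3.0, 68.0], [48.0, -6.0, 66.0], [49.0, -3.0, 68.0], [50.0, 3.0, 70.0], [50.0, 7.0, 66.0], [50.0, 10.0, 63.0], [50.0, -7.0, 60.0], [50.0, 0.0, 71.0], [52.0, -4.0, 61.0], [52.0, -7.0, 63.0], [52.0, -2.0, 67.0], [53.0, 8.0, 67.0], [53.0, 1.0, 69.0], [53.0, 5.0, 67.0], [54.0, -4.0, 65.0], [54.0, -2.0, 71.0], [55.0, 5.0, 70.0], [55.0, 9.0, 66.0], [56.0, -5.0, 60.0], [56.0, -3.0, 67.0], [57.0, 3.0, 68.0], [57.0, -0.0, 69.0], [57.0, -5.0, 64.0]]
40.0 [102, 103, 105, 108, 109, 110, 108, 107, 109, 106, 96, 92, 108, 133, 150, 179, 198, 188, 157, 126, 115, 115, 123, 
[... 262 characters left out ...]
 148, 182, 204, 193, 161, 127, 110, 106, 109, 108, 109, 111, 116, 119, 122, 123]
52.5 [116, 115, 114, 110, 109, 109, 112, 115, 114, 107, 90, 86, 107, 133, 154, 188, 204, 190, 165, 132, 113, 108, 108, 109, 111, 113, 115, 116, 118, 121]
55.0 [119, 117, 114, 112, 109, 108, 110, 112, 113, 109, 99, 93, 106, 129, 159, 183, 197, 187, 164, 130, 107, 104, 107, 110, 112, 113, 115, 117, 117, 117]
57.5 [124, 124, 119, 116, 114, 111, 110, 112, 111, 111, 109, 104, 109, 126, 144, 158, 169, 161, 138, 115, 104, 102, 108, 110, 113, 115, 117, 117, 116, 114]
60.0 [127, 125, 122, 121, 120, 118, 115, 115, 115, 115, 115, 111, 109, 111, 115, 116, 115, 113, 111, 108, 109, 108, 108, 110, 113, 116, 116, 114, 112, 111]
```

View pics/pin.png

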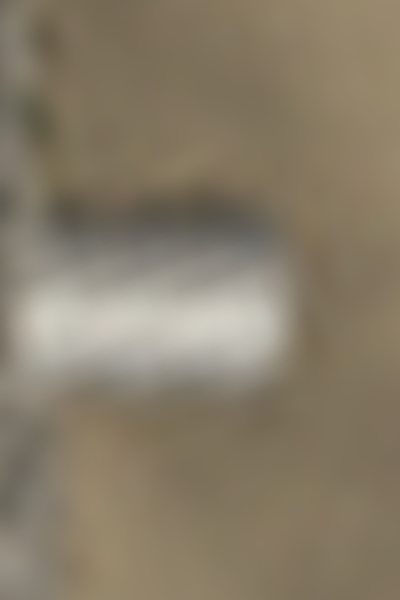

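>>> {"name": "carry_out", "arguments": {
  "commands": [
    [[-53.5,0,0],[0,0,0]],
    [[-53.5,0,0],[0,0,0]],
    [[-53.5,0,0],[0,0,0]],
    [[-53.5,0,0],[0,0,0]],
    [[-53.5,0,0],[0,0,0]],
    [[-54,0,0],[0,0,0]],
    [[0,0,0],[0,0,0]],
    [[0,0,50],[0,0,0]],
    [[0,0,50],[0,0,0]],
    [[0,0,30],[0,0,0]],
    [[0,0,0],[0,0,0]],
    [[0,0,0],[0,0,0]]
  ]
}}

```text
time: 12.32
ee_pos: [0.5376, -0.2847, 0.1111]
eef_rot: [0.001, 0.809, 0.588, 0.0]
ft_force: [-0.3, -0.2, 0.8]
gripper_width: 0.57
finger_force: 0.0
```

```bash
python3 st.py
```

```text
t 12.325 press [ 51.4   1.  111.1] toolx in press [-1. -0. -0.] z [ 0.002 -0.001 -1.   ] F [ 0.2 -0.2  0.8] w 0.5696347939062477 0.0 [-0.53  0.25  1.87  0.    1.02 -0.21]
```

>>> {"name": "carry_out", "arguments": {
  "commands": [
    [[4,-1,0],[0,0,0]],
    [[0,0,20],[0,0,0]],
    [[0,0,20],[0,0,0]],
    [[0,0,15],[0,0,0]],
    [[0,0,13],[0,0,0]],
    [[0,0,0],[0,0,0]],
    [[0,0,0],[0,0,0]]
  ]
}}

```text
time: 13.2
ee_pos: [0.5372, -0.2808, 0.0419]
eef_rot: [0.0, 0.809, 0.588, 0.0]
ft_force: [0.3, -0.1, 1.2]
gripper_width: 0.57
finger_force: 0.0
```

```bash
python3 st.py
```

```text
t 13.2 press [47.8 -0.5 41.9] toolx in press [-1. -0. -0.] z [ 0. -0. -1.] F [0.  0.3 1.2] w 0.570121201614768 0.0 [-0.52  0.33  1.92 -0.    0.9  -0.21]
```

No contact, and the gripper is in place. Closing gently.

>>> {"name": "carry_out", "arguments": {
  "commands": [
    [[0,0,0],[0,0,0]],
    [[0,0,0],[0,0,0]],
    [[0,0,0],[0,0,0]],
    [[0,0,0],[0,0,0]],
    [[0,0,0],[0,0,0]],
    [[0,0,0],[0,0,0]]
  ],
  "grip": 255,
  "force": 12
}}

```text
time: 13.95
ee_pos: [0.5371, -0.2807, 0.0419]
eef_rot: [0.0, 0.809, 0.588, 0.0]
ft_force: [0.4, -0.5, 0.2]
gripper_width: 0.199
finger_force: 12.0
```

```bash
python3 st.py
```

```text
t 13.95 press [47.7 -0.7 41.9] toolx in press [-1. -0. -0.] z [ 0. -0. -1.] F [0.4 0.5 0.2] w 0.1990410036117908 11.98401901870966 [-0.52  0.33  1.92 -0.    0.9  -0.21]
```

>>> {"name": "carry_out", "arguments": {
  "commands": [
    [[-2,0,0],[0,0,0]],
    [[-2,0,0],[0,0,0]],
    [[-2,0,0],[0,0,0]],
    [[0,0,0],[0,0,0]]
  ]
}}

```text
time: 14.45
ee_pos: [0.535, -0.2866, 0.0417]
eef_rot: [0.0, 0.809, 0.588, -0.0]
ft_force: [1.1, -0.2, -0.0]
gripper_width: 0.198
finger_force: 12.0
```

```bash
python3 st.py
```

```text
t 14.45 press [54.  -0.8 41.7] toolx in press [-1. -0. -0.] z [ 0. -0. -1.] F [-0.1  1.1 -0. ] w 0.19833890477246002 11.987168043851852 [-0.53  0.33  1.92 -0.    0.9  -0.22]
```

Forces are low and the draw is straight. Target x is about 66.7, so 12.5 mm more.

>>> {"name": "carry_out", "arguments": {
  "commands": [
    [[-2,0,0],[0,0,0]],
    [[-2,0,0],[0,0,0]],
    [[-2,0,0],[0,0,0]],
    [[-2,0,0],[0,0,0]],
    [[-2,0,0],[0,0,0]],
    [[-2.5,0,0],[0,0,0]],
    [[0,0,0],[0,0,0]],
    [[0,0,0],[0,0,0]]
  ]
}}

```text
time: 15.45
ee_pos: [0.531, -0.2984, 0.0417]
eef_rot: [0.0, 0.809, 0.588, -0.0]
ft_force: [0.4, -0.0, -0.4]
gripper_width: 0.197
finger_force: 12.0
```

```bash
python3 st.py; python3 - <<'E'
from h import *
im,d=get_image("top");im2,_=get_image("side")
x=np.hstack([cv2.resize(a,None,fx=3,fy=3,interpolation=cv2.INTER_CUBIC) for a in (im2[100:220,290:420],im[110:230,330:460])]);cv2.imwrite("pics/c3.png",x)
E
```

```text
t 15.45 press [66.4 -1.  41.7] toolx in press [-1. -0. -0.] z [-0. -0. -1.] F [-0.1  0.4 -0.4] w 0.19696881270483851 11.999495476484299 [-0.55  0.33  1.91 -0.    0.9  -0.24]
```

View pics/c3.png

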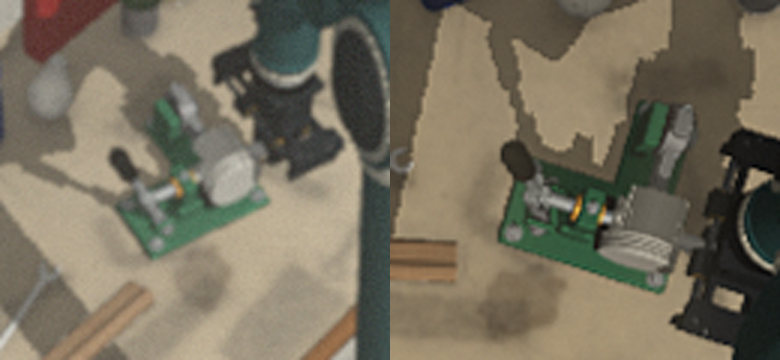

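The lever is home. The pin bridges the piston and the pads at about (560,190) px in the top view, held at about 17.5 mm opening with almost no side force. Drawn 18.7 mm, so about 45 mm shows.

```bash
python3 -c "from workcell import *;print(sign_off())"
```

```text
the job is handed in; nothing more can be done
None
```

The job is handed in at about 15.5 s: the lever went to its stop and sprang back home, and the pin, drawn 18.7 mm (about 45 mm showing, taking 26 mm after the stroke), is still held in the gripper.

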